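# Find the bearing cap that rocks and seat it

## Task

One of the four bearing end caps on the roller-conveyor channel has not snapped in. Press lightly with shut fingertips on the rim of one cap after another until you find the cap that rocks, then press that cap at its middle until it is fully home and level. Nothing is to be gripped, lifted or pulled out, and everything else stays where it lies; do not lean hard on the work.

Things in the scene. Friction and masses are not known exactly. Their poses are not given: they have to be found in the camera images.
- side_channel: grey steel channel lying web up, 118 mm wide (its x), 500 mm long (its y), 45 mm high, fixed; origin on the bench under the middle of the row of four bearing housings, which stand 104 mm apart along its y. Each housing is 98 mm square with a round collar 88 mm across and 78 mm inside, in which the cap sits; the collar's top is 2 mm below the rim of a seated cap
- cap_a_top (a point): centre of the flat recessed floor of the end cap of bearing A; z along the cap's axis, up. All four caps are alike: plain round metal, 76 mm across, with a raised rim 7 mm wide (31 to 38 mm from the centre) whose top is 3.5 mm above this point. Letters do not follow the order of the places
- cap_b_top (a point): the same point of the cap of bearing B. Note for all four: each housing stands on its own shims, so the caps' heights above the bench differ by up to 6 mm whether seated or not, and do not tell which one is unseated
- cap_c_top (a point): the same point of the cap of bearing C. Note for all four: a seated cap is rigid wherever it is pressed. An unseated cap goes home when its middle is pressed straight down with about 15 N; it then moves down 3.5 mm and stays. Pressing its rim does not drive it home
- cap_d_top (a point): the same point of the cap of bearing D. Note for all four: an unseated cap stands 3.5 mm too high on its snap lip; 4 to 6 N on its rim tips that side down about 3 mm (up to 0.09 rad, the far side rises) until it meets its seat, and it springs back level when let go
- hex_bolt: hexagon bolt with nut, 57 mm long, 18 mm wide, lying on the free left end of the channel, 45 mm above the bench; origin at its underside; loose, to be left alone
- marker: marker pen, 135 x 17 x 16 mm, lying on the bench in front of the channel; origin at its underside; loose, to be left alone
- grease_tin: round grease pot, 70 mm wide, 46 mm high, on the bench behind the channel; origin at its underside; loose, to be left alone
- coupling_hub: turned steel coupling hub, 66 mm across, 38 mm high, on the bench behind the channel; origin at its underside; loose, to be left alone
- paint_brush: flat paint brush, 194 x 38 x 16 mm, lying on the bench to the right of the channel; origin at its underside; loose, to be left alone

How it is judged (in metres and radians):
On the way, in this order (a step that is already met when the one before it is completed fails the run):
1. the unseated cap rocks under a press on its rim (angle between any of cap_a_top, cap_b_top, cap_c_top, cap_d_top's own z axis and vertical above 0.045 rad), for 0.1 s.
2. that cap is pressed home and is level ((distance of cap_a_top from where it was at the start of the episode between 0.0025 and 0.005 m or distance of cap_b_top from where it was at the start of the episode between 0.0025 and 0.005 m or distance of cap_c_top from where it was at the start of the episode between 0.0025 and 0.005 m or distance of cap_d_top from where it was at the start of the episode between 0.0025 and 0.005 m) and angle between each of cap_a_top, cap_b_top, cap_c_top, cap_d_top's own z axis and vertical below 0.025 rad), for 0.2 s.
At the end, for the whole second after the job is handed in: the cap that rocked has gone down by at least 2.5 mm (of 3.5 mm) and stays there, all four caps are level within 0.025 rad, and no bystander lies more than 25 mm from where it was (all of step 2 and distance of each of hex_bolt, marker, grease_tin, coupling_hub, paint_brush from where it was at the start of the episode below 0.025 m); the robot touches nothing.
It fails at once if a bystander was moved more than 25 mm, lifted or carried (distance of any of hex_bolt, marker, grease_tin, coupling_hub, paint_brush from where it was at the start of the episode above 0.025 m).
It fails at once if a cap was pulled out of its housing (distance of any of cap_a_top, cap_b_top, cap_c_top, cap_d_top from where it was at the start of the episode above 0.007 m).
It fails at once if the robot leaned on the work with more than 80 N (contact force between the fingers and anything else above 80 N).
It also fails if it takes over 48 s, if anything falls off the work surface, if the arm or the gripper's body presses on something with over 40 N, if the wrist force passes 120 N, or if a joint passes its speed limit or range.

## Robot

A 7-joint arm with a two-finger parallel gripper is mounted at the origin on a cart in front of the work surface, level with it; the furniture and walls round the work are solid. World frame = base frame: x ahead of the robot, y to its left, z up, the work surface at z = 0. Lengths are in mm, angles in rad, forces in N, time in s.
With the tool pointing down it reaches from about 400 to 875 mm from the base axis. Payload 4.4 kg.
Tool frame: the origin (TCP) lies midway between the tips of the shut fingers; the grasp point (between the pads) lies ctrl.tcp_to_grasp behind it (ctrl.tcp_to_grasp is the distance from the TCP to the grasp point, in mm); z points along the fingers, y is the line along which they close (so a half turn about z gives the same grasp; the last joint's range is limited). The gripper opens to 85 mm and grips with 20 to 120 N. Pads are 22 mm wide; open, the fingers measure 114 mm over their backs; the gripper's body (76 mm by 85 mm) begins 54 mm behind the grasp point. The pads swing forward as they close: fully open they stand 13 mm farther back than shut.
Start: joints at [-1.198, 0.628, 0.038, 1.517, -0.027, 0.996, -0.02], TCP at [276.134, 588.445, 231.313] pointing down, gripper open.
Joint ranges: [-3.06, 3.06], [-0.37, 2.12], [-1.25, 1.32], [0.18, 2.47], [-1.1, 4.24], [0.23, 1.98], [-2.94, 2.94]. Speed limits (rad/s): [2.57, 2.57, 3.14, 3.14, 3.14, 3.14, 3.14].

## Interface

Orientations are given as [roll, pitch, yaw] about the fixed x, y, z axes, in that order (R = Rz(yaw) Ry(pitch) Rx(roll)).
In Python, from cell import ctrl, get_image, get_calibration, workorder, boxes_of, place_of gives the robot as it stands.
- The arm moves only by the tool play_rows, never from a script. Its argument "series" is a list that holds one entry, the list of rows, each a list of 7 numbers: the shift along the world's x, y, z in cm, then the turn, a rotation vector about the world's x, y, z in degrees, then the closure, from 0 (fully open) to 1 (shut). A call has 1 to 20 rows; each row shifts and turns the commanded pose from where the row before left it; what a row does not reach is not made up. A row lasts 1/8 s, in which the tool goes at most 62.5 mm and 10.7 degrees, less where a joint would pass 70% of its speed; a pose out of reach is approached as far as the arm can. A call with a gripper value outside its range is refused whole. The fingers move at their own pace and stop on an object; the grip force is fixed at half the most. Time passes only in rows, so rows that do not move let the fingers close. It gives the time, the measured TCP pose, the force, the opening and the grip force at its end, in the units of the state.
- ctrl.read_state(): the state, without advancing time (a new reading comes with each control period).
- get_image(name): name is "side" or "top" or "wrist"; returns (picture, depth): 384x512x3 uint8, red, green, blue; 384x512 float32, mm along the optical axis (not along the pixel's ray), 0 where there is no reading.
- get_calibration(name): a dict with "K" (3x3 intrinsics, pixels), "R" (3x3) and "t" (3): a world point X has camera coordinates R X + t; the wrist camera has in their place "mount" (4x4, takes a point from camera to tool coordinates, whose origin is the TCP and whose axes are the flange's). Camera axes: x right, y down, z forward; pixel columns grow to the right and rows downward; lengths in mm; the calibration is good to about 2 mm. A picture is of the moment at which its call begins: read the wrist's pose just before it. get_calibration takes no time and is no camera call.
- workorder.finish_job(): hands the job in; it is judged then, once.
Trained networks look in the newest picture that a camera, given by its name, has taken for a name from the list of things; names that differ only in an ending like _2 or _b are one class to them, and where a whole thing is asked for, a point or a joint stands for the part that bears it (a point fixed in the world has none). Each returns a list of dicts, best first, with "p" (0 to 1); they miss things now and then, are a little off and sometimes report something else, mostly with a low value. They report only what shows in the picture. A call takes as long as a camera call.
- boxes_of(target, camera): "pixel" ([column, row] in pixels, amid what is visible of it).
- place_of(target, camera): "pixel" ([column, row] in pixels: a listed point, or the origin of a listed thing).
The state is a dict: "clock": time; "qpos": joint angles; "qd": joint speeds; "tau": joint torques, N m; "eef_pos": TCP position; "tool_rot": TCP orientation; "force": force on the tool from outside, world axes, zero at the start; "torque": the same for the moment, N m; "width": finger opening in mm; "gripper_force": force on a finger pad.
Only numpy, scipy, OpenCV 4.12 (cv2) and the standard library are available. Lean on these libraries where they do the work, as an engineer would, in place of code of your own. Each camera call takes 0.05 s, during which the arm holds its last target. There are 200 camera calls.

## Working session

There is one attempt and no reset: what is moved stays moved. The work goes in short steps, Python scripts to look and compute and a tool call to move; the robot and the scene stay as the last step left them, time stands still between calls to the robot, and variables do not carry over. Pictures are saved under pics/ and viewed, at most 10 in all, crops included, and the job is handed in when it is done.

Besides the shell and the picture viewer there is one more tool, called after "Emit:" in YAML: its name, and indented under it one key for each argument. play_rows: Moves the arm, as the interface text tells. Its arguments: {"type":"object","properties":{"series":{"type":"array"}},"required":["series"]}

```bash
mkdir -p pics; cat > h.py <<'E'
import numpy as np,cv2
from cell import ctrl,get_image,get_calibration,workorder,boxes_of,place_of
def world(cam,px,depth,r=2):
    c=get_calibration(cam);u,v=px;ui,vi=int(round(u)),int(round(v))
    d=depth[max(0,vi-r):vi+r+1,max(0,ui-r):ui+r+1];d=np.median(d[d>0])
    p=np.linalg.inv(c["K"])@np.array([u,v,1])*d
    return c["R"].T@(p-c["t"])
E
python3 - <<'E'
from h import *
im={}
for c in("top","side"):
    a,d=get_image(c);im[c]=a
    cv2.imwrite(f"pics/{c}0.png",a[:,:,::-1])
    for f,n in((place_of,"cap_a_top"),(place_of,"side_channel"),(boxes_of,"hex_bolt"),(boxes_of,"grease_tin"),(boxes_of,"coupling_hub"),(boxes_of,"marker"),(boxes_of,"paint_brush")):
        for o in f(n,c)[:5]:
            print(c,n,round(o["p"],2),np.round(o["pixel"]),np.round(world(c,o["pixel"],d),1))
s=ctrl.read_state();print({k:np.round(v,3) for k,v in s.items()},ctrl.tcp_to_grasp)
cv2.imwrite("pics/both.png",cv2.resize(np.hstack([im["top"],im["side"]])[:,:,::-1],None,fx=.78,fy=.78))
E
```

```text
top cap_a_top 0.67 [320. 188.] [ 561.3 -139.9   83.3]
top side_channel 0.74 [262. 182.] [579.4  21.7  59.1]
top side_channel 0.52 [223. 138.] [708.7 133.6  44.7]
top side_channel 0.37 [383. 206.] [ 526.2 -326.2   12.6]
top hex_bolt 0.48 [176. 170.] [610.7 262.2  54.5]
top hex_bolt 0.46 [373. 204.] [ 531.6 -297.2   17.8]
top grease_tin 0.74 [221. 138.] [708.2 140.8  45.1]
top coupling_hub 0.85 [275. 150.] [688.3 -17.3   3.5]
top marker 0.71 [206. 207.] [513.4 180.3  14.1]
top paint_brush 0.68 [372. 206.] [ 524.7 -295.5   17.2]
side cap_a_top 0.79 [186. 197.] [ 566.4 -139.3   84.4]
side side_channel 0.66 [244. 222.] [609.4  12.9  55.4]
side hex_bolt 0.51 [347. 231.] [610.2 273.1  56.6]
side grease_tin 0.96 [289. 268.] [716.4 133.8  45.5]
side grease_tin 0.19 [326. 242.] [639.8 222.   45.8]
side coupling_hub 0.98 [232. 252.] [681.4 -11.1  24.9]
side coupling_hub 0.7 [306. 225.] [616.4 167.5  85.1]
side marker 0.68 [314. 204.] [517.8 195.8  15.8]
side paint_brush 0.55 [130. 191.] [ 527.1 -312.3   16.1]
{'clock': np.float64(0.8), 'qpos': array([-1.198,  0.628,  0.039,  1.517, -0.027,  0.996, -0.02 ]), 'qd': array([0.001, 0.002, 0.   , 0.001, 0.   , 0.   , 0.   ]), 'tau': array([ 0.0000e+00, -5.6323e+01,  1.2250e+00, -1.9377e+01,  1.1000e-02,
        1.0000e-03,  0.0000e+00]), 'eef_pos': array([276.161, 588.454, 231.321]), 'tool_rot': array([3.142, 0.   , 2.703]), 'force': array([ 0.232, -0.319,  0.709]), 'torque': array([-0.026,  0.003, -0.016]), 'gripper_force': np.float64(0.0), 'width': np.float64(85.455)} 18.700000000000003
```

View pics/both.png

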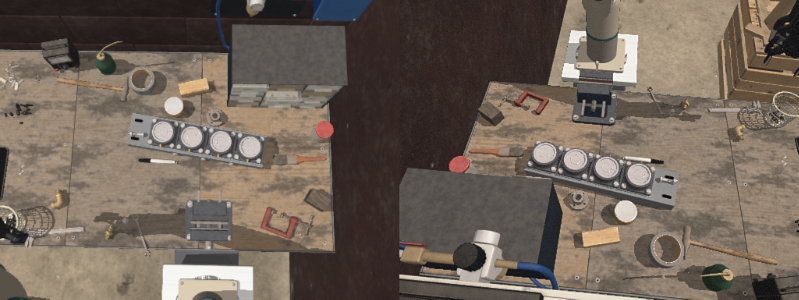

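The composite shows the row of four white caps: top view at about (163,131), (190,138), (219,142), (249,147), with a tall cabinet behind the right end. Next I measure the caps from depth.

```bash
python3 - <<'E'
from h import *
g={"top":[(209,168),(244,176),(281,182),(319,188)],"side":[(818-512+0,0)]}
for c in("top","side"):
    im,d=get_image(c);k=get_calibration(c)
    v,u=np.mgrid[:384,:512];P=np.stack([u,v,np.ones_like(u)],-1)@np.linalg.inv(k["K"]).T*d[...,None]
    W=(P-k["t"])@k["R"]
    m=((W[...,2]>70)&(W[...,2]<110)&(W[...,0]>480)&(W[...,0]<700)&(W[...,1]>-260)&(W[...,1]<260)&(d>0)).astype(np.uint8)
    n,l,s,ce=cv2.connectedComponentsWithStats(m)
    for i in range(1,n):
        if s[i,4]<60: continue
        p=W[l==i];(cc,cr)=cv2.minEnclosingCircle(p[:,:2].astype(np.float32))
        print(c,s[i,4],ce[i].round(),"mean",p.mean(0).round(1),"circ",np.round(cc,1),round(cr,1),"z pct",np.percentile(p[:,2],[5,25,50,75,95]).round(1))
    big=(W[...,2]>110)&(W[...,0]>450)&(W[...,1]<300)&(W[...,1]>-450)&(d>0)
    if big.any(): print("tall",np.percentile(W[big],[1,50,99],axis=0).round(0))
    cv2.imwrite(f"pics/m{c}.png",m*255)
R=cv2.Rodrigues(np.array([0,0,0.]))
E
```

```text
top 816 [208. 169.] mean [609.4 168.2  85.4] circ [609.5 174.1] 49.4 z pct [78.7 83.4 85.8 88.1 90.8]
top 818 [245. 175.] mean [593.3  66.4  84.3] circ [595.3  73.2] 52.2 z pct [76.4 82.5 84.6 87.  89.8]
top 815 [283. 182.] mean [576.6 -36.1  87.6] circ [574.8 -35. ] 47.7 z pct [79.5 85.5 87.9 90.4 94. ]
top 822 [320. 188.] mean [ 560.6 -138.7   84.6] circ [ 557.2 -139.8] 48.0 z pct [78.9 82.8 84.9 86.9 89.8]
tall [[ 699. -421.  118.]
 [ 888. -206.  261.]
 [1003.  280.  430.]]
side 904 [186. 197.] mean [ 567.7 -137.5   84.8] circ [ 559.4 -142.1] 50.0 z pct [76.6 83.8 85.2 86.8 89.1]
side 936 [225. 206.] mean [585.1 -35.3  87.8] circ [576.2 -38.2] 49.5 z pct [77.4 86.6 88.5 90.4 93.1]
side 958 [266. 216.] mean [599.7  67.2  84.7] circ [594.6  73.2] 50.7 z pct [78.  83.7 85.1 86.7 88.9]
side 1021 [307. 225.] mean [615.5 168.9  85.7] circ [607.6 176. ] 52.6 z pct [74.8 84.9 86.4 88.  90. ]
tall [[ 732. -404.  137.]
 [ 871. -137.  264.]
 [ 998.   63.  572.]]
```

Emit:
play_rows:
  series:
    - [[2.28,-4.1,0.35,0,0,1.14,1],[2.28,-4.1,0.35,0,0,1.14,1],[2.28,-4.1,0.35,0,0,1.14,1],[2.28,-4.1,0.35,0,0,1.14,1],[2.28,-4.1,0.35,0,0,1.14,1],[2.28,-4.1,0.35,0,0,1.14,1],[2.28,-4.1,0.35,0,0,1.14,1],[2.28,-4.1,0.35,0,0,1.14,1],[2.28,-4.1,0.35,0,0,1.14,1],[2.28,-4.1,0.35,0,0,1.14,1],[2.28,-4.1,0.35,0,0,1.14,1],[2.28,-4.1,0.35,0,0,1.14,1],[2.28,-4.1,0.35,0,0,1.14,1],[2.28,-4.1,0.35,0,0,1.14,1],[0,0,0,0,0,0,1],[0,0,0,0,0,0,1]]

```text
clock: 2.9
eef_pos: [595.0, 15.1, 280.1]
tool_rot: [3.141, -0.001, 2.981]
force: [-0.0, 0.0, -0.4]
width: -0.1
gripper_force: 0.0
```

```bash
cat >> h.py <<'E'
from scipy.spatial.transform import Rotation as Ro
def wristcloud():
    s=ctrl.read_state();im,d=get_image("wrist");k=get_calibration("wrist")
    v,u=np.mgrid[:384,:512];P=np.stack([u,v,np.ones_like(u)],-1)@np.linalg.inv(k["K"]).T*d[...,None]
    M=k["mount"];T=P@M[:3,:3].T+M[:3,3]
    W=T@Ro.from_euler("xyz",s["tool_rot"]).as_matrix().T+s["eef_pos"]
    return s,im,d,W
E
python3 - <<'E'
from h import *
s,im,d,W=wristcloud()
print(s["clock"],s["eef_pos"].round(1),s["tool_rot"].round(3),s["force"].round(2),s["width"])
print(get_calibration("wrist")["mount"].round(2))
for o in place_of("cap_a_top","wrist"):
    u,v=np.round(o["pixel"]).astype(int);print(round(o["p"],2),u,v,W[v,u].round(1))
for c in [(612,168.5),(596.5,67),(581,-36),(564,-138.5)]:
    r=np.hypot(W[...,0]-c[0],W[...,1]-c[1]);f=(r<20)&(d>0);g=(r>31)&(r<38)&(d>0)
    if f.sum()>20: print(c,f.sum(),W[f][:,2].mean().round(1),W[g][:,2].mean().round(1))
cv2.imwrite("pics/w1.png",im[:,:,::-1])
E
```

```text
2.9 [595.   15.1 280.1] [ 3.141e+00 -1.000e-03  2.981e+00] [-0.02  0.01 -0.39] -0.08491939739146524
[[   0.     -0.95   -0.33   83.87]
 [   1.      0.      0.     -0.46]
 [  -0.     -0.33    0.95 -142.52]
 [   0.      0.      0.      1.  ]]
0.74 120 158 [ 565.  -141.8   83.6]
(612, 168.5) 887 84.9 87.8
(596.5, 67) 7054 321.9 228.2
(581, -36) 7078 321.8 217.9
(564, -138.5) 882 83.8 86.3
```

View pics/w1.png

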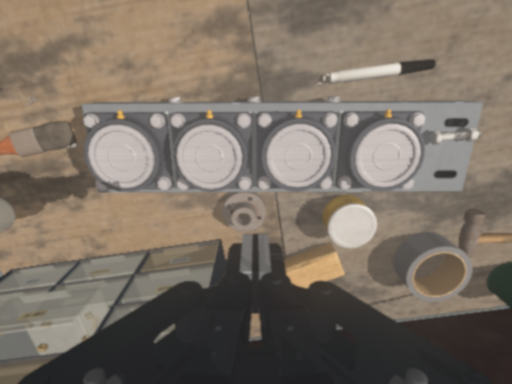

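The wrist view shows the four caps centred at about (124,155), (209,156), (298,154) and (386,154), with nothing over them.

```bash
python3 - <<'E'
from h import *
s,im,d,W=wristcloud()
g=cv2.medianBlur(cv2.cvtColor(im,cv2.COLOR_RGB2GRAY),3)
for u,v in [(124,155),(209,156),(298,154),(386,154)]:
    w=g[v-45:v+45,u-45:u+45]
    m=(w>150).astype(np.uint8);n,l,st,ce=cv2.connectedComponentsWithStats(m)
    i=l[35:55,35:55].max() if 0 else np.bincount(l[30:60,30:60].ravel())[1:].argmax()+1
    c=max(cv2.findContours((l==i).astype(np.uint8),0,1)[0],key=len);e=cv2.fitEllipse(cv2.convexHull(c))
    uu,vv=e[0][0]+u-45,e[0][1]+v-45
    print("guess",W[v,u].round(1),"ell",np.round(e[0],1)+[u-45,v-45],np.round(e[1],1),W[int(round(vv)),int(round(uu))].round(1))
    c0=W[v,u];r=np.hypot(W[...,0]-c0[0],W[...,1]-c0[1]);ok=(W[...,2]<110)&(d>0)
    print("  floor",W[(r<20)&ok][:,2].mean().round(1),"rim",W[(r>32)&(r<37)&ok][:,2].mean().round(1))
E
```

```text
guess [ 562.5 -135.3   82.9] ell [119.9 155.8] [59.3 67.8] [ 562.9 -140.1   83.4]
  floor 83.8 rim 85.6
guess [578.5 -35.6  87.8] ell [208.2 156.4] [62.6 65.2] [578.3 -36.8  87.7]
  floor 87.8 rim 89.8
guess [593.   67.4  85.2] ell [297.5 155.4] [61.2 64.6] [594.6  66.3  82.8]
  floor 83.7 rim 85.7
guess [609.3 169.3  85. ] ell [386.8 155.5] [58.8 68. ] [612.3 171.1  83.5]
  floor 84.9 rim 87.2
```

Emit:
play_rows:
  series:
    - [[-0.86,-0.77,-3.0,0,0,0,1],[-0.86,-0.77,-3.0,0,0,0,1],[-0.86,-0.77,-3.0,0,0,0,1],[-0.86,-0.77,-3.0,0,0,0,1],[-0.86,-0.77,-3.0,0,0,0,1],[-0.86,-0.77,-2.6,0,0,0,1],[0,0,-0.4,0,0,0,1],[0,0,-0.2,0,0,0,1],[0,0,-0.2,0,0,0,1],[0,0,-0.1,0,0,0,1],[0,0,0,0,0,0,1]]

```text
clock: 4.42
eef_pos: [544.0, -31.6, 95.7]
tool_rot: [3.141, 0.001, 2.981]
force: [-0.3, 0.5, -0.6]
width: -0.1
gripper_force: 0.0
```

Emit:
play_rows:
  series:
    - [[0,0,-0.1,0,0,0,1],[0,0,-0.1,0,0,0,1],[0,0,-0.1,0,0,0,1],[0,0,0,0,0,0,1]]

```text
clock: 4.92
eef_pos: [543.6, -31.8, 92.2]
tool_rot: [-3.142, -0.0, 2.981]
force: [0.8, -0.0, 0.5]
width: -0.2
gripper_force: 0.0
```

Emit:
play_rows:
  series:
    - [[0,0,-0.1,0,0,0,1],[0,0,0,0,0,0,1]]

```text
clock: 5.18
eef_pos: [543.7, -31.8, 91.2]
tool_rot: [3.142, -0.0, 2.981]
force: [-0.5, 0.6, 0.0]
width: 0.0
gripper_force: 0.0
```

Emit:
play_rows:
  series:
    - [[0,0,-0.05,0,0,0,1],[0,0,0,0,0,0,1]]

```text
clock: 5.42
eef_pos: [543.6, -31.8, 90.8]
tool_rot: [-3.142, -0.0, 2.981]
force: [-0.7, -0.1, -0.3]
width: 0.1
gripper_force: 0.3
```

Emit:
play_rows:
  series:
    - [[0,0,-0.1,0,0,0,1],[0,0,0,0,0,0,1]]

```text
clock: 5.68
eef_pos: [543.4, -31.7, 89.8]
tool_rot: [-3.142, -0.001, 2.981]
force: [-1.9, -0.4, 1.9]
width: 0.0
gripper_force: 1.0
```

Emit:
play_rows:
  series:
    - [[0,0,-0.05,0,0,0,1],[0,0,0,0,0,0,1]]

```text
clock: 5.92
eef_pos: [543.3, -31.7, 89.3]
tool_rot: [-3.142, -0.001, 2.981]
force: [-3.0, 0.2, 3.1]
width: -0.0
gripper_force: 1.3
```

Emit:
play_rows:
  series:
    - [[0,0,-0.1,0,0,0,1],[0,0,0,0,0,0,1]]

```text
clock: 6.18
eef_pos: [543.2, -31.7, 88.2]
tool_rot: [-3.142, -0.001, 2.981]
force: [-2.9, -0.5, 4.4]
width: 0.3
gripper_force: 2.0
```

Emit:
play_rows:
  series:
    - [[0,0,-0.05,0,0,0,1],[0,0,0,0,0,0,1]]

```text
clock: 6.42
eef_pos: [543.2, -31.7, 87.8]
tool_rot: [-3.142, -0.001, 2.981]
force: [-4.1, 0.2, 4.8]
width: -0.1
gripper_force: 2.7
```

Emit:
play_rows:
  series:
    - [[0,0,-0.04,0,0,0,1],[0,0,0,0,0,0,1]]

```text
clock: 6.68
eef_pos: [543.1, -31.7, 87.6]
tool_rot: [-3.142, -0.001, 2.981]
force: [-4.3, 1.0, 6.7]
width: 0.2
gripper_force: 3.6
```

```bash
python3 - <<'E'
from h import *
def tilt(W,d,c):
    r=np.hypot(W[...,0]-c[0],W[...,1]-c[1]);f=(r<28)&(d>0)&(W[...,2]>75)&(W[...,2]<96)
    p=W[f]
    for _ in range(3):
        A=np.c_[p[:,:2]-c,np.ones(len(p))];x=np.linalg.lstsq(A,p[:,2],rcond=None)[0];e=abs(A@x-p[:,2]);p=p[e<2.5*e.std()]
    return len(p),x.round(3)
cs=np.array([(563,-139),(579,-36.5),(595,66.5),(611,169)])
s,im,d,W=wristcloud();print(s["force"].round(1),s["eef_pos"].round(1))
for c in cs:
    try: print("wrist",tilt(W,d,c))
    except Exception as e: print(e)
cv2.imwrite("pics/w2.png",im[:,:,::-1])
for cam in("side","top"):
    a,d=get_image(cam);k=get_calibration(cam)
    v,u=np.mgrid[:384,:512];W=((np.stack([u,v,np.ones_like(u)],-1)@np.linalg.inv(k["K"]).T*d[...,None])-k["t"])@k["R"]
    for c in cs: print(cam,tilt(W,d,c))
E
```

```text
[-4.3  1.   6.7] [543.1 -31.7  87.6]
wrist (2773, array([0.0000e+00, 1.0000e-03, 8.3756e+01]))
wrist (250, array([ 1.0600e-01, -1.2000e-02,  8.7631e+01]))
wrist (2923, array([ 0.   , -0.   , 83.579]))
wrist (0, array([0., 0., 0.]))
side (184, array([-1.0000e-03,  6.0000e-03,  8.4552e+01]))
side (195, array([ 1.0900e-01, -1.8000e-02,  8.8717e+01]))
side (176, array([-8.0000e-03, -3.0000e-03,  8.4578e+01]))
side (199, array([ 3.0000e-03, -1.0000e-03,  8.5735e+01]))
top (163, array([1.100e-02, 1.200e-02, 8.428e+01]))
top (0, array([0., 0., 0.]))
top (179, array([2.7000e-02, 8.0000e-03, 8.3566e+01]))
top (163, array([5.0000e-03, 1.5000e-02, 8.5061e+01]))
  ret = _var(a, axis=axis, dtype=dtype, out=out, ddof=ddof,
  arrmean = um.true_divide(arrmean, div, out=arrmean,
  ret = ret.dtype.type(ret / rcount)
```

View pics/w2.png

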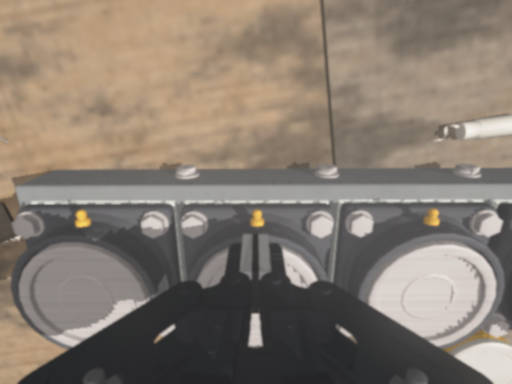

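The wrist view shows the fingertips on the near rim of the cap at (258,265). The depth fit has that cap tilted by about 0.1 rad while the others are level, so it is the loose one. I'll lift, move to its middle and press.

Emit:
play_rows:
  series:
    - [[0,0,0.5,0,0,0,1],[0,0,0.8,0,0,0,1],[1.2,-0.16,0,0,0,0,1],[1.2,-0.16,0,0,0,0,1],[1.18,-0.16,0,0,0,0,1],[0,0,-0.5,0,0,0,1],[0,0,-0.4,0,0,0,1],[0,0,-0.2,0,0,0,1],[0,0,0,0,0,0,1]]

```text
clock: 7.95
eef_pos: [579.0, -36.5, 89.1]
tool_rot: [-3.142, -0.001, 2.981]
force: [0.8, -0.8, -0.4]
width: -0.4
gripper_force: 0.0
```

Emit:
play_rows:
  series:
    - [[0,0,-0.1,0,0,0,1],[0,0,-0.1,0,0,0,1],[0,0,0,0,0,0,1]]

```text
clock: 8.32
eef_pos: [579.6, -36.6, 87.8]
tool_rot: [3.142, 0.0, 2.981]
force: [-0.9, 0.2, 3.3]
width: -0.2
gripper_force: 1.6
```

Emit:
play_rows:
  series:
    - [[0,0,-0.1,0,0,0,1],[0,0,0,0,0,0,1]]

```text
clock: 8.57
eef_pos: [579.7, -36.6, 87.4]
tool_rot: [3.141, 0.001, 2.981]
force: [-2.6, 1.1, 8.1]
width: -0.3
gripper_force: 4.1
```

Emit:
play_rows:
  series:
    - [[0,0,-0.1,0,0,0,1],[0,0,0,0,0,0,1]]

```text
clock: 8.82
eef_pos: [579.6, -36.6, 86.5]
tool_rot: [3.141, 0.001, 2.981]
force: [-2.8, 0.6, 9.3]
width: 0.1
gripper_force: 4.7
```

Emit:
play_rows:
  series:
    - [[0,0,-0.1,0,0,0,1],[0,0,0,0,0,0,1]]

```text
clock: 9.07
eef_pos: [579.7, -36.6, 85.6]
tool_rot: [3.141, 0.001, 2.981]
force: [-2.5, 0.4, 10.9]
width: 0.2
gripper_force: 4.9
```

Emit:
play_rows:
  series:
    - [[0,0,-0.1,0,0,0,1],[0,0,0,0,0,0,1]]

```text
clock: 9.32
eef_pos: [579.7, -36.5, 84.5]
tool_rot: [3.141, 0.001, 2.981]
force: [-1.7, 0.3, 10.3]
width: -0.1
gripper_force: 5.0
```

Emit:
play_rows:
  series:
    - [[0,0,-0.1,0,0,0,1],[0,0,0,0,0,0,1]]

```text
clock: 9.57
eef_pos: [579.6, -36.6, 84.0]
tool_rot: [3.141, 0.001, 2.981]
force: [-4.2, -0.6, 14.7]
width: 0.4
gripper_force: 6.9
```

Stiffening at about 3.8 mm of travel; a little more, then hold.

Emit:
play_rows:
  series:
    - [[0,0,-0.1,0,0,0,1],[0,0,0,0,0,0,1],[0,0,0,0,0,0,1],[0,0,0,0,0,0,1]]

```text
clock: 10.07
eef_pos: [579.7, -36.5, 84.0]
tool_rot: [3.141, 0.001, 2.981]
force: [-5.4, 1.5, 21.0]
width: -0.4
gripper_force: 10.5
```

Rigid now at 21 N. Lift away and check that it stayed.

Emit:
play_rows:
  series:
    - [[0,0,0.5,0,0,0,1],[0,0,1.5,0,0,0,1],[-0.5,0,3.0,0,0,0,1],[-0.5,0,5.0,0,0,0,1],[-0.5,0,5.0,0,0,0,1],[0,0,4.0,0,0,0,1],[0,0,0,0,0,0,1],[0,0,0,0,0,0,1]]

```text
clock: 11.08
eef_pos: [564.1, -36.5, 271.2]
tool_rot: [-3.142, -0.001, 2.981]
force: [0.1, -0.1, 0.0]
width: -0.1
gripper_force: 0.0
```

```bash
python3 - <<'E'
from h import *
cs=np.array([(563,-139),(579,-36.5),(595,66.5),(611,169)])
a,d=get_image("side");k=get_calibration("side")
v,u=np.mgrid[:384,:512];W=((np.stack([u,v,np.ones_like(u)],-1)@np.linalg.inv(k["K"]).T*d[...,None])-k["t"])@k["R"]
s,im,dw,Ww=wristcloud()
for n,W,d in(("side",W,d),("wrist",Ww,dw)):
  for c in cs:
    r=np.hypot(W[...,0]-c[0],W[...,1]-c[1]);p=W[(r<26)&(d>0)&(W[...,2]>75)&(W[...,2]<96)]
    if len(p)<20: print("few");continue
    A=np.c_[p[:,:2]-c,np.ones(len(p))];print(n,len(p),np.linalg.lstsq(A,p[:,2],rcond=None)[0].round(3))
cv2.imwrite("pics/s3.png",a[:,:,::-1])
print(s["clock"],s["force"].round(1))
E
```

```text
side 290 [2.0000e-03 4.0000e-03 8.4612e+01]
side 294 [-2.000e-03  3.000e-03  8.499e+01]
side 310 [7.0000e-03 1.0000e-03 8.4601e+01]
side 321 [ 6.0000e-03 -4.0000e-03  8.5767e+01]
wrist 1475 [1.0000e-03 2.0000e-03 8.3801e+01]
wrist 1482 [ 2.0000e-03 -1.0000e-03  8.4151e+01]
wrist 1474 [ 2.0000e-03 -2.0000e-03  8.3639e+01]
wrist 1480 [ 1.000e-03 -1.000e-03  8.487e+01]
11.125 [-0.3 -0.2 -0.7]
```

View pics/s3.png

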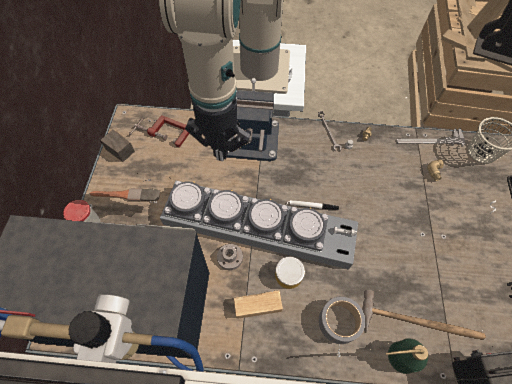

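The picture shows all the caps in place at (186,197) to (307,225), the bystanders undisturbed and the arm clear. The pressed cap went from 87.8 to 84.15 mm and is level.

```bash
python3 -c "
from cell import workorder
print(workorder.finish_job())"
```

```text
the job is handed in; nothing more can be done
None
```

The loose cap was the second from the right as the robot sees the row: it rocked about 0.1 rad under a light rim press, then went down about 3.6 mm under a middle press (peak reading 21 N) and sits level; nothing else was disturbed, and the job is handed in (no verdict was returned).

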